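Put the sanding sleeves away on their pegs

TASK

Move the row of four sanding sleeves from the sander's steel caddy to the wooden rack, so that they stand in the order of its pegs: the widest sleeve over the thickest peg, the next widest over the next thickest, and so on down to the narrowest over the thinnest. Leave every sleeve upright and fully down on its peg's block; knock none of them over on the way, and leave the glue bottle between the racks standing where it is.

Things in the scene. Friction and masses are not known exactly. Their poses are not given: they have to be found in the camera images.
- sleeve_26: narrowest of four upright, loose sanding sleeves: stiff open tube of brown abrasive, 26 mm outside, 21 mm bore, 114 mm long. Origin: centre of its lower end; z up its axis. At the start its lower end is 9 mm above the bench, over a thin fixed post (8 mm thick, top 54 mm above the bench), in a straight row of four, 85 mm apart, in a grey steel caddy (rim 32 mm above the bench).
- sleeve_38: second narrowest of four upright, loose sanding sleeves: stiff open tube of brown abrasive, 38 mm outside, 33 mm bore, 114 mm long. Origin: centre of its lower end; z up its axis. At the start its lower end is 9 mm above the bench, over a thin fixed post (8 mm thick, top 54 mm above the bench), in a straight row of four, 85 mm apart, in a grey steel caddy (rim 32 mm above the bench).
- sleeve_51: second widest of four upright, loose sanding sleeves: stiff open tube of brown abrasive, 51 mm outside, 46 mm bore, 114 mm long. Origin: centre of its lower end; z up its axis. At the start its lower end is 9 mm above the bench, over a thin fixed post (8 mm thick, top 54 mm above the bench), in a straight row of four, 85 mm apart, in a grey steel caddy (rim 32 mm above the bench).
- sleeve_64: widest of four upright, loose sanding sleeves: stiff open tube of brown abrasive, 64 mm outside, 59 mm bore, 114 mm long. Origin: centre of its lower end; z up its axis. At the start its lower end is 9 mm above the bench, over a thin fixed post (8 mm thick, top 54 mm above the bench), in a straight row of four, 85 mm apart, in a grey steel caddy (rim 32 mm above the bench).
- peg_8: thinnest of the wooden rack's four fixed peg stands, for the 26 mm sleeve: 80 mm square block, 22 mm thick, with an upright round peg 8 mm thick in its middle. Origin: centre of the block's underside. Block top: 22 mm above the origin (32 above the bench); peg top: 82 mm above the origin (92 above the bench), last 12 mm tapered. Straight row, 85 mm apart along the stands' y axis, in any order.
- peg_18: second thinnest of the wooden rack's four fixed peg stands, for the 38 mm sleeve: 80 mm square block, 22 mm thick, with an upright round peg 18 mm thick in its middle. Origin: centre of the block's underside. Block top: 22 mm above the origin (32 above the bench); peg top: 82 mm above the origin (92 above the bench), last 12 mm tapered. Straight row, 85 mm apart along the stands' y axis, in any order.
- peg_30: second thickest of the wooden rack's four fixed peg stands, for the 51 mm sleeve: 80 mm square block, 22 mm thick, with an upright round peg 30 mm thick in its middle. Origin: centre of the block's underside. Block top: 22 mm above the origin (32 above the bench); peg top: 82 mm above the origin (92 above the bench), last 12 mm tapered. Straight row, 85 mm apart along the stands' y axis, in any order.
- peg_42: thickest of the wooden rack's four fixed peg stands, for the 64 mm sleeve: 80 mm square block, 22 mm thick, with an upright round peg 42 mm thick in its middle. Origin: centre of the block's underside. Block top: 22 mm above the origin (32 above the bench); peg top: 82 mm above the origin (92 above the bench), last 12 mm tapered. Straight row, 85 mm apart along the stands' y axis, in any order.
- glue_bottle: white glue bottle, 48 mm in diameter, 120 mm tall, standing loose on the bench between the caddy and the rack. Origin: centre of its underside. To be left alone.

How it is judged:
At the end, for the whole second after the job is handed in: Each sleeve stands at rest over its own peg (26 mm sleeve on the 8 mm peg, 38 on 18, 51 on 30, 64 on 42): axis within 12 mm of the peg's, lower end within 4 mm of the block's top, upright within 0.06 rad, and nothing is held (horizontal distance between sleeve_26 and peg_8 below 0.012 m and z of sleeve_26 in the frame of peg_8 between 0.018 and 0.026 m and angle between each of sleeve_26, sleeve_38, sleeve_51, sleeve_64's own z axis and vertical below 0.06 rad and linear speed of each of sleeve_26, sleeve_38, sleeve_51, sleeve_64 below 0.02 m/s and horizontal distance between sleeve_38 and peg_18 below 0.012 m and z of sleeve_38 in the frame of peg_18 between 0.018 and 0.026 m and horizontal distance between sleeve_51 and peg_30 below 0.012 m and z of sleeve_51 in the frame of peg_30 between 0.018 and 0.026 m and horizontal distance between sleeve_64 and peg_42 below 0.012 m and z of sleeve_64 in the frame of peg_42 between 0.018 and 0.026 m); the robot touches nothing.
It fails at once if the 26 mm sleeve is knocked over (angle between sleeve_26's own z axis and vertical above 0.8 rad).
It fails at once if the 38 mm sleeve is knocked over (angle between sleeve_38's own z axis and vertical above 0.8 rad).
It fails at once if the 51 mm sleeve is knocked over (angle between sleeve_51's own z axis and vertical above 0.8 rad).
It fails at once if the 64 mm sleeve is knocked over (angle between sleeve_64's own z axis and vertical above 0.8 rad).
It fails at once if the glue bottle is knocked over or pushed more than 30 mm (distance of glue_bottle from where it was at the start of the episode above 0.03 m or angle between glue_bottle's own z axis and vertical above 0.4 rad).
It also fails if it takes over 102 s, if anything falls off the work surface, if the arm or the gripper's body presses on something with over 40 N, if the wrist force passes 120 N, or if a joint passes its speed limit or range.

ROBOT

A 6-joint arm with a two-finger parallel gripper is mounted at the origin on the work surface. World frame = base frame: x ahead of the robot, y to its left, z up, the work surface at z = 0. Lengths are in m, angles in rad, forces in N, time in s.
With the tool pointing down it reaches from about 0.425 to 1.125 m from the base axis. Payload 14.9 kg.
Tool frame: the origin (TCP) lies midway between the tips of the shut fingers; the grasp point (between the pads) lies 19 mm behind it; z points along the fingers, y is the line along which they close (so a half turn about z gives the same grasp; the last joint's range is limited). The gripper opens to 91 mm and grips with 3 to 60 N. Pads are 32 mm wide; open, the fingers measure 118 mm over their backs; the gripper's body (76 mm by 178 mm) begins 60 mm behind the grasp point.
Start: joints at [-1.235, 0.379, 1.734, -0, 1.028, -0.033], TCP at [0.252, -0.653, 0.214] pointing down, gripper open.
Joint ranges: [-2.77, 2.77], [-0.74, 2.19], [0, 2.66], [-1.06, 4.2], [0.31, 2.87], [-3.08, 3.08]. Speed limits (rad/s): [1.89, 1.89, 2.39, 3.14, 3.14, 3.14].

INTERFACE

Orientations are given as a unit quaternion [w, x, y, z].
In Python, from rig import status, optics, ctrl gives the robot as it stands.
- The arm moves only by the tool arm_command, never from a script. Its argument "moves" is a list of rows, each an object of numbers: "x", "y", "z": the shift along the tool's x, y, z as a fraction of full scale; "wx", "wy", "wz": the turn, a rotation vector about the tool's x, y, z as a fraction of full scale. In form: [{"x": .., "y": .., "z": .., "wx": .., "wy": .., "wz": ..}, ...]. A call has 1 to 8 rows; each row shifts and turns the commanded pose from where the row before left it, along the tool's axes as they then stand; what a row does not reach is not made up. Full scale, the value 1, is 60 mm for a shift and 4 degrees for a turn. A row lasts 1/8 s, in which the tool goes at most 62.5 mm and 10.7 degrees, less where a joint would pass 70% of its speed; a pose out of reach is approached as far as the arm can. A call with a number of a shift or a turn outside -1 to 1 is refused whole. A call with a gripper value outside its range is refused whole. "grip" is the closure, from 0 (fully open) to 1 (shut), set as the call begins (left out, the last holds). The fingers move at their own pace and stop on an object; "grip_force" is the grip in N (left out, the last holds). Time passes only in rows, so rows that do not move let the fingers close. It gives the time, the measured TCP pose, the force, the opening and the grip force at its end, in the units of the state.
- status.get_obs(): the state, without advancing time (a new reading comes with each control period).
- optics.get_image(name): name is "side" or "top"; returns a dict with "color" (420x560x3 uint8, blue, green, red), "mtx" (3x3 intrinsics, pixels), "k1" (the pictures are not rectified: a ray, as slopes to the right and down, at radius r is drawn at 1 + k1 r^2 times it, then the intrinsics apply), "rvec" (rotation vector, rad) and "tvec" (3), from world to camera coordinates, as OpenCV has them. Camera axes: x right, y down, z forward; pixel columns grow to the right and rows downward; lengths in m; the calibration is good to about 2 mm. A picture is of the moment at which its call begins. There is no depth.
- ctrl.finish_job(): hands the job in; it is judged then, once.
The state is a dict: "t": time; "qpos": joint angles; "joint_velocities": joint speeds; "tau": joint torques, N m; "eef_pos": TCP position; "tool_rot": TCP orientation; "contact_force": force on the tool from outside, world axes, zero at the start; "wrist_torque": the same for the moment, N m; "finger_gap": finger opening in m; "finger_force": force on a finger pad.
Only numpy, scipy, OpenCV 4.12 (cv2) and the standard library are available. Lean on these libraries where they do the work, as an engineer would, in place of code of your own. Each camera call takes 0.05 s, during which the arm holds its last target. There are 200 camera calls.

## Working session

There is one attempt and no reset: what is moved stays moved. The work goes in short steps, Python scripts to look and compute and a tool call to move; the robot and the scene stay as the last step left them, time stands still between calls to the robot, and variables do not carry over. Pictures are saved under pics/ and viewed, at most 17 in all, crops included, and the job is handed in when it is done.

Besides the shell and the picture viewer there is one more tool, called after "Emit:" as name(argument=value, ...), one argument or row to a line, values as JSON. arm_command: Moves the arm, as the interface text tells. Its arguments: {"type":"object","properties":{"moves":{"type":"array","items":{"type":"object","properties":{"x":{"type":"number"},"y":{"type":"number"},"z":{"type":"number"},"wx":{"type":"number"},"wy":{"type":"number"},"wz":{"type":"number"}}}},"grip":{"type":"number"},"grip_force":{"type":"number"}},"required":["moves"]}

```bash
mkdir -p pics; python3 - <<'E'
from rig import status, optics
import cv2
o=status.get_obs();print({k:o[k] for k in('t','eef_pos','tool_rot','contact_force','finger_gap')})
for n in('side','top'):
    d=optics.get_image(n);cv2.imwrite(f'pics/{n}0.png',d['color']);print(n,d['mtx'],d['k1'],d['rvec'],d['tvec'])
E
```

```text
{'t': 0.0, 'eef_pos': array([ 0.25218616, -0.6525844 ,  0.21328974]), 'tool_rot': array([-5.29312717e-04,  9.83043962e-01,  1.83369242e-01, -1.00229293e-04]), 'contact_force': array([ 0.12069328,  0.51503915, -0.22682017]), 'finger_gap': 0.09100200967842743}
side [[451.73332621   0.         279.81640947]
 [  0.         451.73332621 204.55434009]
 [  0.           0.           1.        ]] -0.03615591176574111 [ 0.39029139 -2.64113452  1.37567531] [0.49325183 0.12769045 1.04724746]
top [[511.29240819   0.         278.04096991]
 [  0.         511.29240819 209.84920138]
 [  0.           0.           1.        ]] -0.06630534991013434 [ 2.20117171 -2.17500831  0.10717548] [-0.02023933  0.50584528  1.25449486]
```

View pics/top0.png

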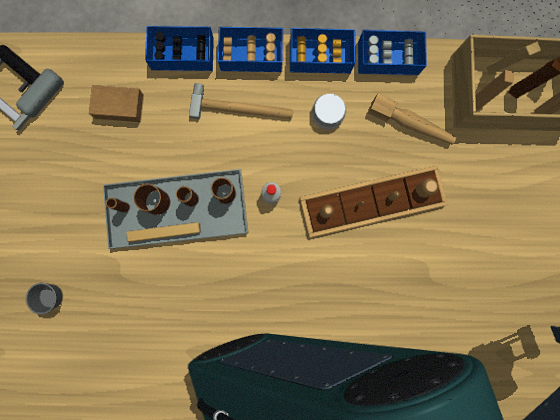

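View pics/side0.png

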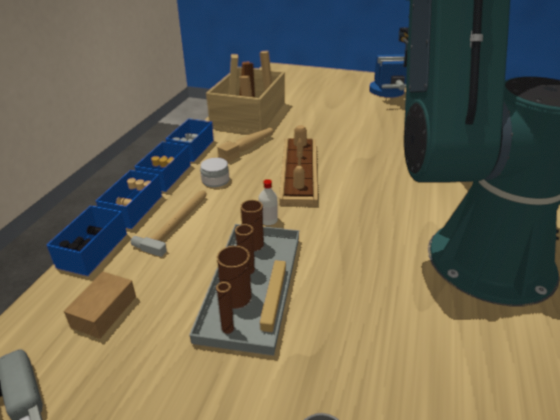

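The caddy runs left to right 26, 64, 38, 51, and the rack 30, 8, 18, 42. Next I'll enlarge both to get pixel positions.

```bash
python3 - <<'E'
import cv2
im=cv2.imread('pics/top0.png')
cv2.imwrite('pics/c.png',cv2.resize(im[160:260,95:255],None,fx=5,fy=5,interpolation=cv2.INTER_CUBIC))
cv2.imwrite('pics/r.png',cv2.resize(im[150:250,290:450],None,fx=5,fy=5,interpolation=cv2.INTER_CUBIC))
E
```

```text
(no output)
```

View pics/c.png

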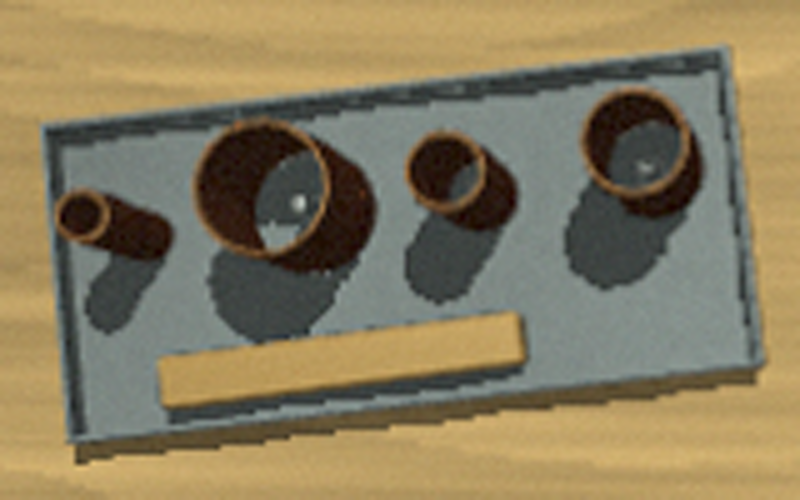

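View pics/r.png

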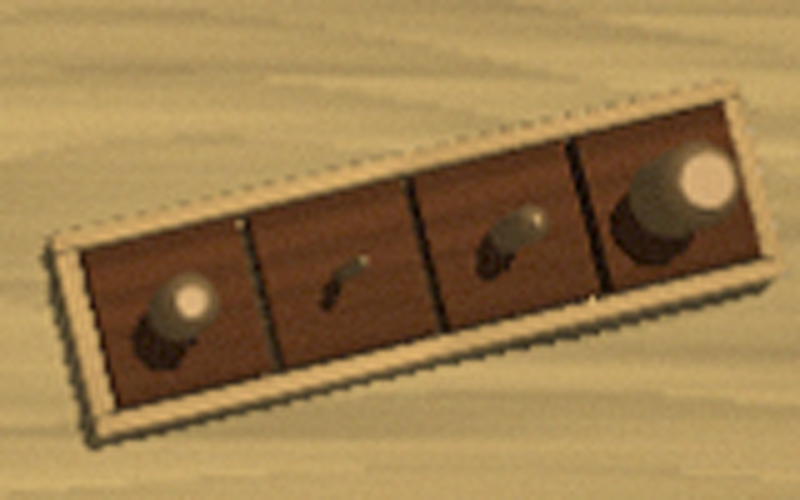

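Rim centres in the crop are at (83,216), (261,188), (446,173) and (637,143). Peg tops are at (193,302), (363,261), (536,218) and (708,181). I'll convert these to world positions.

```bash
cat > h.py <<'E'
import numpy as np, cv2
from rig import status, optics
def ray(d,px):
    R=cv2.Rodrigues(d['rvec'])[0];K=d['mtx'];k=np.array([d['k1'],0,0,0.])
    u=cv2.undistortPoints(np.array(px,float).reshape(-1,1,2),K,k).reshape(-1,2)
    v=np.c_[u,np.ones(len(u))]@R; c=-R.T@np.ravel(d['tvec']); return c,v
def atz(d,px,z):
    c,v=ray(d,px); return c+v*((z-c[2])/v[:,2])[:,None]
def proj(d,X):
    return cv2.projectPoints(np.array(X,float).reshape(-1,3),np.array(d['rvec'],float),np.array(d['tvec'],float),d['mtx'],np.array([d['k1'],0,0,0.]))[0].reshape(-1,2)
E
python3 - <<'E'
from h import *
d=optics.get_image('top')
f=lambda p,o:(np.array(p)+.5)/5-.5+o
S=atz(d,f([(83,216),(261,188),(446,173),(637,143)],(95,160)),.123)
P=atz(d,f([(193,302),(363,261),(536,218),(708,181)],(290,150)),.092)
B=atz(d,[(270.5,190.5)],.118)
np.set_printoptions(precision=4,suppress=True)
for N in(S,P):
    print(N, np.linalg.norm(np.diff(N,axis=0),axis=1))
    c=N.mean(0);v=N[-1]-N[0];a=np.arctan2(v[1],v[0]);u=v/np.linalg.norm(v)
    F=c+np.outer([-.1275,-.0425,.0425,.1275],u);print('fit',F,'row angle',np.degrees(a))
print('bottle',B); s=optics.get_image('side'); print(proj(s,S),proj(s,P))
from scipy.spatial.transform import Rotation as R
o=status.get_obs()['tool_rot'];print(R.from_quat(np.roll(o,-1)).as_matrix())
E
python3 - <<'E'
import cv2
im=cv2.imread('pics/side0.png')
cv2.imwrite('pics/s.png',cv2.resize(im[115:355,180:340],None,fx=2.5,fy=2.5,interpolation=cv2.INTER_CUBIC))
E
```

```text
[[0.5091 0.3713 0.123 ]
 [0.5231 0.2894 0.123 ]
 [0.5311 0.2044 0.123 ]
 [0.546  0.1169 0.123 ]] [0.0831 0.0854 0.0887]
fit [[0.509  0.3717 0.123 ]
 [0.5212 0.2875 0.123 ]
 [0.5334 0.2034 0.123 ]
 [0.5456 0.1193 0.123 ]] row angle -81.74842341096364
[[ 0.5014 -0.1314  0.092 ]
 [ 0.5219 -0.2121  0.092 ]
 [ 0.5436 -0.2951  0.092 ]
 [ 0.5626 -0.3785  0.092 ]] [0.0833 0.0857 0.0856]
fit [[ 0.5017 -0.1305  0.092 ]
 [ 0.5221 -0.213   0.092 ]
 [ 0.5426 -0.2955  0.092 ]
 [ 0.563  -0.378   0.092 ]] row angle -76.09789225382654
bottle [[0.5428 0.0053 0.118 ]]
[[222.8067 286.5858]
 [232.5508 255.9701]
 [244.1275 229.3094]
 [251.5841 205.1205]] [[298.8848 166.6435]
 [299.2168 151.9232]
 [299.3316 138.3249]
 [300.2856 126.1202]]
[[ 0.9328  0.3605 -0.0002]
 [ 0.3605 -0.9328  0.0006]
 [ 0.     -0.0006 -1.    ]]
```

View pics/s.png

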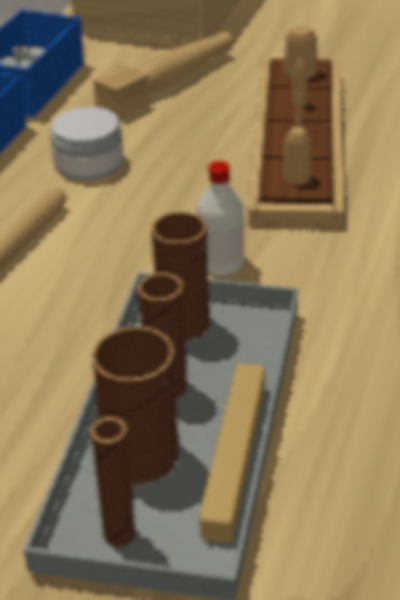

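```bash
cat >> h.py <<'E'
from scipy.spatial.transform import Rotation as Ro
def plan(x,y,z,yaw,n):
    """yaw (deg): world angle of tool y. prints the constant row doing it in n rows, in tool units"""
    o=status.get_obs(); M=Ro.from_quat(np.roll(o['tool_rot'],-1)).as_matrix()
    p=o['eef_pos']; cur=np.degrees(np.arctan2(M[1,1],M[0,1])); th=yaw-cur
    A=sum(Ro.from_euler('z',k*th/n,degrees=True).as_matrix() for k in range(n))@M
    s=np.linalg.solve(A,np.array([x,y,z])-p)
    print('t',round(o['t'],2),'tcp',p.round(4),'yaw',cur.round(2),'tilt',(M[:2,2]).round(4),'F',o['contact_force'].round(1),'gap',round(o['finger_gap'],4))
    print('row x%d:'%n,(s/.06).round(3),'wz',round(-th/n/4,3),' world d',(np.array([x,y,z])-p).round(4))
E
python3 -c "
from h import *
plan(.546,.117,.2,8.25,24)"
```

```text
t 0.2 tcp [ 0.2523 -0.6527  0.2136] yaw -68.87 tilt [-0.0002  0.0006] F [ 0.5 -0.3  0.3] gap 0.0914
row x24: [ 0.606 -0.118  0.01 ] wz -0.803  world d [ 0.2937  0.7697 -0.0136]
```

Emit:
arm_command(
  moves=[
    {"x":0.606,"y":-0.118,"z":0.01,"wz":-0.803},
    {"x":0.606,"y":-0.118,"z":0.01,"wz":-0.803},
    {"x":0.606,"y":-0.118,"z":0.01,"wz":-0.803},
    {"x":0.606,"y":-0.118,"z":0.01,"wz":-0.803},
    {"x":0.606,"y":-0.118,"z":0.01,"wz":-0.803},
    {"x":0.606,"y":-0.118,"z":0.01,"wz":-0.803},
    {"x":0.606,"y":-0.118,"z":0.01,"wz":-0.803},
    {"x":0.606,"y":-0.118,"z":0.01,"wz":-0.803},
  ],
  grip=0,
  grip_force=20,
)

```text
schema error: expected keys x, y, z, wx, wy, wz
```

Emit:
arm_command(
  moves=[
    {"x":0.606,"y":-0.118,"z":0.01,"wz":-0.803},
    {"x":0.606,"y":-0.118,"z":0.01,"wz":-0.803},
    {"x":0.606,"y":-0.118,"z":0.01,"wz":-0.803},
    {"x":0.606,"y":-0.118,"z":0.01,"wz":-0.803},
    {"x":0.606,"y":-0.118,"z":0.01,"wz":-0.803},
    {"x":0.606,"y":-0.118,"z":0.01,"wz":-0.803},
    {"x":0.606,"y":-0.118,"z":0.01,"wz":-0.803},
    {"x":0.606,"y":-0.118,"z":0.01,"wz":-0.803},
  ],
)

```text
schema error: expected keys x, y, z, wx, wy, wz
```

```bash
python3 -c "
from h import *
plan(.546,.117,.2,8.25,8)"
```

```text
t 0.2 tcp [ 0.2523 -0.6527  0.2136] yaw -68.87 tilt [-0.0002  0.0006] F [ 0.5 -0.3  0.3] gap 0.0914
row x8: [ 1.794 -0.455  0.029] wz -2.41  world d [ 0.2937  0.7697 -0.0136]
```

Emit:
arm_command(
  moves=[
    {"x":0.606,"y":-0.118,"z":0.01,"wx":0,"wy":0,"wz":-0.803},
    {"x":0.606,"y":-0.118,"z":0.01,"wx":0,"wy":0,"wz":-0.803},
    {"x":0.606,"y":-0.118,"z":0.01,"wx":0,"wy":0,"wz":-0.803},
    {"x":0.606,"y":-0.118,"z":0.01,"wx":0,"wy":0,"wz":-0.803},
    {"x":0.606,"y":-0.118,"z":0.01,"wx":0,"wy":0,"wz":-0.803},
    {"x":0.606,"y":-0.118,"z":0.01,"wx":0,"wy":0,"wz":-0.803},
    {"x":0.606,"y":-0.118,"z":0.01,"wx":0,"wy":0,"wz":-0.803},
    {"x":0.606,"y":-0.118,"z":0.01,"wx":0,"wy":0,"wz":-0.803},
  ],
  grip=0,
  grip_force=20,
)

```text
t: 1.2
eef_pos: [0.4666, -0.45, 0.209]
tool_rot: [-0.0, 0.917, 0.398, -0.0]
contact_force: [0.4, -0.1, 0.2]
finger_gap: 0.0913
finger_force: 0.0
```

```bash
python3 -c "
from h import *
plan(.546,.117,.2,8.25,16)"
```

```text
t 1.2 tcp [ 0.4666 -0.45    0.209 ] yaw -43.07 tilt [-0.0001  0.0001] F [ 0.4 -0.1  0.2] gap 0.0913
row x16: [ 0.605 -0.118  0.009] wz -0.802  world d [ 0.0794  0.567  -0.009 ]
```

Tracking matches the plan, so I'll continue.

Emit:
arm_command(
  moves=[
    {"x":0.605,"y":-0.118,"z":0.01,"wx":0,"wy":0,"wz":-0.802},
    {"x":0.605,"y":-0.118,"z":0.01,"wx":0,"wy":0,"wz":-0.802},
    {"x":0.605,"y":-0.118,"z":0.01,"wx":0,"wy":0,"wz":-0.802},
    {"x":0.605,"y":-0.118,"z":0.01,"wx":0,"wy":0,"wz":-0.802},
    {"x":0.605,"y":-0.118,"z":0.01,"wx":0,"wy":0,"wz":-0.802},
    {"x":0.605,"y":-0.118,"z":0.01,"wx":0,"wy":0,"wz":-0.802},
    {"x":0.605,"y":-0.118,"z":0.01,"wx":0,"wy":0,"wz":-0.802},
    {"x":0.605,"y":-0.118,"z":0.01,"wx":0,"wy":0,"wz":-0.802},
  ],
)

```text
t: 2.2
eef_pos: [0.5708, -0.1757, 0.2043]
tool_rot: [-0.0, 0.806, 0.592, 0.0]
contact_force: [0.2, -0.0, -0.5]
finger_gap: 0.0912
finger_force: 0.0
```

Emit:
arm_command(
  moves=[
    {"x":0.605,"y":-0.118,"z":0.01,"wx":0,"wy":0,"wz":-0.802},
    {"x":0.605,"y":-0.118,"z":0.01,"wx":0,"wy":0,"wz":-0.802},
    {"x":0.605,"y":-0.118,"z":0.01,"wx":0,"wy":0,"wz":-0.802},
    {"x":0.605,"y":-0.118,"z":0.01,"wx":0,"wy":0,"wz":-0.802},
    {"x":0.605,"y":-0.118,"z":0.01,"wx":0,"wy":0,"wz":-0.802},
    {"x":0.605,"y":-0.118,"z":0.01,"wx":0,"wy":0,"wz":-0.802},
    {"x":0.605,"y":-0.118,"z":0.01,"wx":0,"wy":0,"wz":-0.802},
    {"x":0.605,"y":-0.118,"z":0.01,"wx":0,"wy":0,"wz":-0.802},
  ],
)

```text
t: 3.2
eef_pos: [0.5459, 0.1166, 0.1995]
tool_rot: [-0.0, 0.654, 0.756, 0.0]
contact_force: [-0.1, -0.1, -0.3]
finger_gap: 0.0911
finger_force: 0.0
```

```bash
python3 -c "
from h import *
plan(.546,.117,.076,8.25,4)
d=optics.get_image('side');cv2.imwrite('pics/a.png',cv2.resize(d['color'][100:340,160:340],None,fx=3,fy=2.5))"
```

```text
t 3.2 tcp [0.5459 0.1166 0.1995] yaw 8.26 tilt [0. 0.] F [-0.1 -0.1 -0.3] gap 0.0911
row x4: [0.001 0.    0.514] wz 0.0  world d [ 1.000e-04  4.000e-04 -1.235e-01]
```

View pics/a.png

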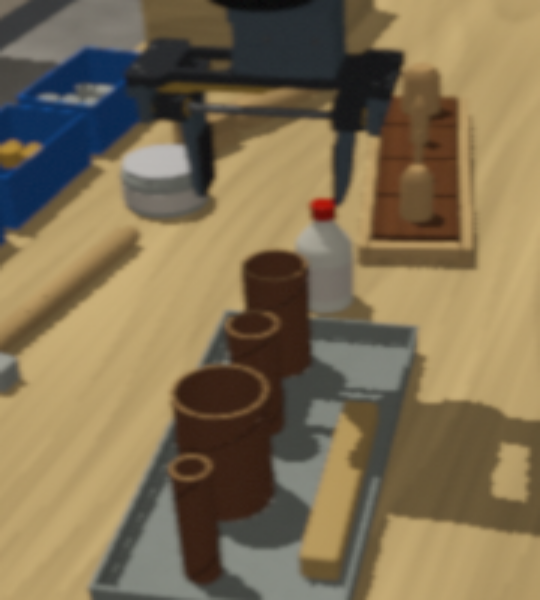

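The open fingers straddle the 51 sleeve, which sits near (275,265). I'll descend and grasp.

Emit:
arm_command(
  moves=[
    {"x":0,"y":0,"z":0.4,"wx":0,"wy":0,"wz":0},
    {"x":0,"y":0,"z":0.4,"wx":0,"wy":0,"wz":0},
    {"x":0,"y":0,"z":0.4,"wx":0,"wy":0,"wz":0},
    {"x":0,"y":0,"z":0.4,"wx":0,"wy":0,"wz":0},
    {"x":0,"y":0,"z":0.46,"wx":0,"wy":0,"wz":0},
    {"x":0,"y":0,"z":0,"wx":0,"wy":0,"wz":0},
  ],
)

```text
t: 4.0
eef_pos: [0.545, 0.1152, 0.0744]
tool_rot: [-0.001, 0.655, 0.756, -0.001]
contact_force: [-0.5, -0.0, -0.1]
finger_gap: 0.0912
finger_force: 0.0
```

Emit:
arm_command(
  moves=[
    {"x":0,"y":0,"z":0,"wx":0,"wy":0,"wz":0},
    {"x":0,"y":0,"z":0,"wx":0,"wy":0,"wz":0},
    {"x":0,"y":0,"z":0,"wx":0,"wy":0,"wz":0},
    {"x":0,"y":0,"z":0,"wx":0,"wy":0,"wz":0},
    {"x":0,"y":0,"z":0,"wx":0,"wy":0,"wz":0},
    {"x":0,"y":0,"z":0,"wx":0,"wy":0,"wz":0},
    {"x":0,"y":0,"z":0,"wx":0,"wy":0,"wz":0},
    {"x":0,"y":0,"z":0,"wx":0,"wy":0,"wz":0},
  ],
  grip=1,
  grip_force=20,
)

```text
t: 5.0
eef_pos: [0.5465, 0.1155, 0.0762]
tool_rot: [0.0, 0.655, 0.756, 0.0]
contact_force: [-0.2, -0.1, 5.8]
finger_gap: 0.0504
finger_force: 20.0
```

```bash
python3 -c "
from h import *
plan(.546,.117,.232,8.25,6)"
```

```text
t 5.0 tcp [0.5465 0.1155 0.0762] yaw 8.16 tilt [0.0003 0.    ] F [-0.2 -0.1  5.8] gap 0.0504
row x6: [ 0.004 -0.001 -0.433] wz -0.004  world d [-0.0005  0.0015  0.1558]
```

Emit:
arm_command(
  moves=[
    {"x":0,"y":0,"z":-0.3,"wx":0,"wy":0,"wz":0},
    {"x":0,"y":0,"z":-0.46,"wx":0,"wy":0,"wz":0},
    {"x":0,"y":0,"z":-0.46,"wx":0,"wy":0,"wz":0},
    {"x":0,"y":0,"z":-0.46,"wx":0,"wy":0,"wz":0},
    {"x":0,"y":0,"z":-0.46,"wx":0,"wy":0,"wz":0},
    {"x":0,"y":0,"z":-0.46,"wx":0,"wy":0,"wz":0},
    {"x":0,"y":0,"z":0,"wx":0,"wy":0,"wz":0},
  ],
)

```text
t: 5.88
eef_pos: [0.5473, 0.1157, 0.2347]
tool_rot: [0.001, 0.655, 0.756, 0.002]
contact_force: [-0.0, 0.0, -1.2]
finger_gap: 0.0506
finger_force: 20.0
```

```bash
python3 -c "
from h import *
plan(.5017,-.1305,.232,13.9,8)
d=optics.get_image('side');cv2.imwrite('pics/b.png',cv2.resize(d['color'][60:340,160:340],None,fx=2.,fy=2.))"
```

```text
t 5.88 tcp [0.5473 0.1157 0.2347] yaw 8.16 tilt [0.0039 0.0007] F [-0.   0.  -1.2] gap 0.0506
row x8: [-0.487 -0.188  0.005] wz -0.179  world d [-0.0456 -0.2462 -0.0027]
```

View pics/b.png

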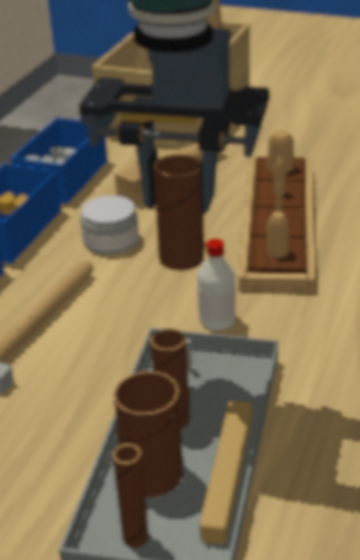

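The 51 sleeve hangs upright at (180,210). Next I'll carry it to peg 30.

Emit:
arm_command(
  moves=[
    {"x":-0.487,"y":-0.188,"z":0,"wx":0,"wy":0,"wz":-0.18},
    {"x":-0.487,"y":-0.188,"z":0,"wx":0,"wy":0,"wz":-0.18},
    {"x":-0.487,"y":-0.188,"z":0,"wx":0,"wy":0,"wz":-0.18},
    {"x":-0.487,"y":-0.188,"z":0,"wx":0,"wy":0,"wz":-0.18},
    {"x":-0.487,"y":-0.188,"z":0,"wx":0,"wy":0,"wz":-0.18},
    {"x":-0.487,"y":-0.188,"z":0,"wx":0,"wy":0,"wz":-0.18},
    {"x":-0.487,"y":-0.188,"z":0,"wx":0,"wy":0,"wz":-0.18},
    {"x":-0.487,"y":-0.188,"z":0,"wx":0,"wy":0,"wz":-0.18},
  ],
)

```text
t: 6.92
eef_pos: [0.5, -0.1316, 0.2309]
tool_rot: [-0.001, 0.616, 0.788, -0.0]
contact_force: [0.4, -0.2, -0.5]
finger_gap: 0.0499
finger_force: 20.0
```

Emit:
arm_command(
  moves=[
    {"x":0,"y":0,"z":0,"wx":0,"wy":0,"wz":0},
    {"x":0,"y":0,"z":0,"wx":0,"wy":0,"wz":0},
  ],
)

```text
t: 7.18
eef_pos: [0.5005, -0.1304, 0.2313]
tool_rot: [-0.001, 0.616, 0.787, -0.0]
contact_force: [-0.5, 0.8, -0.9]
finger_gap: 0.0509
finger_force: 20.0
```

```bash
python3 -c "
from h import *
plan(.5017,-.1305,.1,13.9,6)
d=optics.get_image('side');cv2.imwrite('pics/c1.png',cv2.resize(d['color'][40:240,210:370],None,fx=3.,fy=3.))
b=.155
print(proj(d,[[.5017,-.1305,b],[.5017,-.1305,b+.114],[.5017,-.1305,.092]])*3-[630,120])"
```

```text
t 7.17 tcp [ 0.5005 -0.1304  0.2313] yaw 13.89 tilt [-0.0011  0.0005] F [-0.5  0.8 -0.9] gap 0.0509
row x6: [-0.001  0.003  0.365] wz -0.001  world d [ 1.200e-03 -1.000e-04 -1.313e-01]
[[267.59451675 317.71172206]
 [270.55828645 194.33667577]
 [266.07734147 380.34866213]]
```

View pics/c1.png

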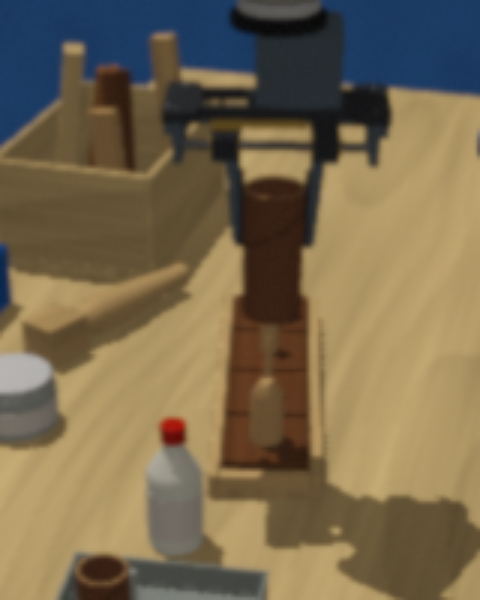

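The sleeve sits about 4 px right of peg 30 in the crop, at (272,311) against peg column 267. That is about 3 mm short in x, so I'll correct and lower.

Emit:
arm_command(
  moves=[
    {"x":0,"y":0.05,"z":0.3,"wx":0,"wy":0,"wz":0},
    {"x":0,"y":0,"z":0.35,"wx":0,"wy":0,"wz":0},
    {"x":0,"y":0,"z":0.35,"wx":0,"wy":0,"wz":0},
    {"x":0,"y":0,"z":0.35,"wx":0,"wy":0,"wz":0},
    {"x":0,"y":0,"z":0.35,"wx":0,"wy":0,"wz":0},
    {"x":0,"y":0,"z":0.3,"wx":0,"wy":0,"wz":0},
    {"x":0,"y":0,"z":0.14,"wx":0,"wy":0,"wz":0},
    {"x":0,"y":0,"z":0,"wx":0,"wy":0,"wz":0},
  ],
)

```text
t: 8.22
eef_pos: [0.5036, -0.1299, 0.103]
tool_rot: [-0.0, 0.616, 0.788, -0.0]
contact_force: [-0.1, -1.1, -0.8]
finger_gap: 0.0506
finger_force: 20.0
```

```bash
python3 -c "
from h import *
plan(.5045,-.1297,.1,13.9,1)
d=optics.get_image('side');cv2.imwrite('pics/c2.png',cv2.resize(d['color'][60:200,230:350],None,fx=4.,fy=4.))
"
```

```text
t 8.22 tcp [ 0.5036 -0.1299  0.103 ] yaw 13.92 tilt [-0.001   0.0003] F [-0.1 -1.1 -0.8] gap 0.0506
row x1: [-0.001  0.015  0.05 ] wz 0.006  world d [ 0.0009  0.0002 -0.003 ]
```

View pics/c2.png

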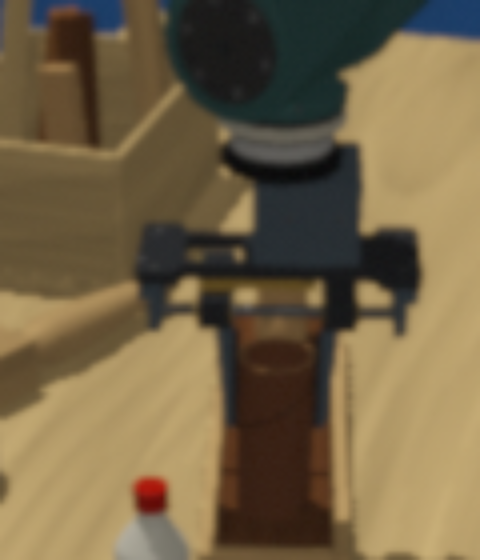

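The sleeve is over its peg, with its top at (278,355). I'll lower the last few mm.

Emit:
arm_command(
  moves=[
    {"x":0,"y":0,"z":0.05,"wx":0,"wy":0,"wz":0},
    {"x":0,"y":0,"z":0.02,"wx":0,"wy":0,"wz":0},
    {"x":0,"y":0,"z":0,"wx":0,"wy":0,"wz":0},
  ],
)

```text
t: 8.65
eef_pos: [0.5039, -0.1301, 0.0995]
tool_rot: [0.0, 0.616, 0.788, 0.0]
contact_force: [0.2, -0.1, -0.9]
finger_gap: 0.0508
finger_force: 20.0
```

Emit:
arm_command(
  moves=[
    {"x":0,"y":0,"z":0.02,"wx":0,"wy":0,"wz":0},
    {"x":0,"y":0,"z":0.02,"wx":0,"wy":0,"wz":0},
    {"x":0,"y":0,"z":0,"wx":0,"wy":0,"wz":0},
  ],
)

```text
t: 9.02
eef_pos: [0.5049, -0.1304, 0.0984]
tool_rot: [0.001, 0.616, 0.787, 0.0]
contact_force: [-5.1, 2.4, 22.0]
finger_gap: 0.0511
finger_force: 20.0
```

Seated, with contact at TCP z of about 0.0985. I'll release and retreat.

Emit:
arm_command(
  moves=[
    {"x":0,"y":0,"z":0,"wx":0,"wy":0,"wz":0},
    {"x":0,"y":0,"z":0,"wx":0,"wy":0,"wz":0},
    {"x":0,"y":0,"z":0,"wx":0,"wy":0,"wz":0},
    {"x":0,"y":0,"z":0,"wx":0,"wy":0,"wz":0},
    {"x":0,"y":0,"z":0,"wx":0,"wy":0,"wz":0},
    {"x":0,"y":0,"z":0,"wx":0,"wy":0,"wz":0},
    {"x":0,"y":0,"z":-0.2,"wx":0,"wy":0,"wz":0},
    {"x":0,"y":0,"z":-0.3,"wx":0,"wy":0,"wz":0},
  ],
  grip=0,
)

```text
t: 10.02
eef_pos: [0.5038, -0.1301, 0.1279]
tool_rot: [-0.0, 0.616, 0.788, -0.0]
contact_force: [0.9, -0.8, -0.7]
finger_gap: 0.091
finger_force: 0.0
```

Emit:
arm_command(
  moves=[
    {"x":0,"y":0,"z":-0.4,"wx":0,"wy":0,"wz":0},
    {"x":0,"y":0,"z":-0.5,"wx":0,"wy":0,"wz":0},
    {"x":0,"y":0,"z":-0.4,"wx":0,"wy":0,"wz":0},
  ],
)

```text
t: 10.4
eef_pos: [0.5042, -0.1302, 0.2076]
tool_rot: [0.001, 0.616, 0.788, 0.0]
contact_force: [-0.4, -0.3, 0.1]
finger_gap: 0.0915
finger_force: 0.0
```

```bash
python3 -c "
from h import *
plan(.5325,.204,.2,8.25,12)"
```

```text
t 10.4 tcp [ 0.5042 -0.1302  0.2076] yaw 13.91 tilt [ 0.0019 -0.0006] F [-0.4 -0.3  0.1] gap 0.0915
row x12: [0.448 0.13  0.01 ] wz 0.118  world d [ 0.0283  0.3342 -0.0076]
```

Emit:
arm_command(
  moves=[
    {"x":0.67,"y":0.198,"z":0.015,"wx":0,"wy":0,"wz":0.177},
    {"x":0.67,"y":0.198,"z":0.015,"wx":0,"wy":0,"wz":0.177},
    {"x":0.67,"y":0.198,"z":0.015,"wx":0,"wy":0,"wz":0.177},
    {"x":0.67,"y":0.198,"z":0.015,"wx":0,"wy":0,"wz":0.177},
    {"x":0.67,"y":0.198,"z":0.015,"wx":0,"wy":0,"wz":0.177},
    {"x":0.67,"y":0.198,"z":0.015,"wx":0,"wy":0,"wz":0.177},
    {"x":0.67,"y":0.198,"z":0.015,"wx":0,"wy":0,"wz":0.177},
    {"x":0.67,"y":0.198,"z":0.015,"wx":0,"wy":0,"wz":0.177},
  ],
)

```text
t: 11.4
eef_pos: [0.5334, 0.2053, 0.1993]
tool_rot: [0.0, 0.655, 0.756, 0.001]
contact_force: [0.3, -0.2, 0.9]
finger_gap: 0.0913
finger_force: 0.0
```

```bash
python3 -c "
from h import *
plan(.534,.204,.076,8.25,6)"
```

```text
t 11.4 tcp [0.5334 0.2053 0.1993] yaw 8.24 tilt [0.0013 0.0004] F [ 0.3 -0.2  0.9] gap 0.0913
row x6: [-0.004  0.001  0.342] wz -0.001  world d [ 0.0006 -0.0013 -0.1233]
```

Emit:
arm_command(
  moves=[
    {"x":-0.02,"y":0,"z":0.4,"wx":0,"wy":0,"wz":0},
    {"x":0,"y":0,"z":0.4,"wx":0,"wy":0,"wz":0},
    {"x":0,"y":0,"z":0.4,"wx":0,"wy":0,"wz":0},
    {"x":0,"y":0,"z":0.4,"wx":0,"wy":0,"wz":0},
    {"x":0,"y":0,"z":0.3,"wx":0,"wy":0,"wz":0},
    {"x":0,"y":0,"z":0.15,"wx":0,"wy":0,"wz":0},
    {"x":0,"y":0,"z":0,"wx":0,"wy":0,"wz":0},
    {"x":0,"y":0,"z":0,"wx":0,"wy":0,"wz":0},
  ],
)

```text
t: 12.4
eef_pos: [0.5339, 0.2028, 0.0755]
tool_rot: [0.0, 0.654, 0.756, 0.0]
contact_force: [0.5, -0.6, 0.3]
finger_gap: 0.0914
finger_force: 0.0
```

Emit:
arm_command(
  moves=[
    {"x":0,"y":0,"z":0,"wx":0,"wy":0,"wz":0},
    {"x":0,"y":0,"z":0,"wx":0,"wy":0,"wz":0},
    {"x":0,"y":0,"z":0,"wx":0,"wy":0,"wz":0},
    {"x":0,"y":0,"z":0,"wx":0,"wy":0,"wz":0},
    {"x":0,"y":0,"z":0,"wx":0,"wy":0,"wz":0},
    {"x":0,"y":0,"z":0,"wx":0,"wy":0,"wz":0},
    {"x":0,"y":0,"z":0,"wx":0,"wy":0,"wz":0},
    {"x":0,"y":0,"z":0,"wx":0,"wy":0,"wz":0},
  ],
  grip=1,
)

```text
t: 13.4
eef_pos: [0.5334, 0.2026, 0.0747]
tool_rot: [-0.0, 0.654, 0.756, -0.0]
contact_force: [-0.8, -1.4, -0.2]
finger_gap: 0.0383
finger_force: 20.0
```

Emit:
arm_command(
  moves=[
    {"x":0,"y":0,"z":-0.3,"wx":0,"wy":0,"wz":0},
    {"x":0,"y":0,"z":-0.46,"wx":0,"wy":0,"wz":0},
    {"x":0,"y":0,"z":-0.46,"wx":0,"wy":0,"wz":0},
    {"x":0,"y":0,"z":-0.46,"wx":0,"wy":0,"wz":0},
    {"x":0,"y":0,"z":-0.46,"wx":0,"wy":0,"wz":0},
    {"x":0,"y":0,"z":-0.46,"wx":0,"wy":0,"wz":0},
    {"x":0,"y":0,"z":-0.2,"wx":0,"wy":0,"wz":0},
    {"x":0,"y":0,"z":0,"wx":0,"wy":0,"wz":0},
  ],
)

```text
t: 14.4
eef_pos: [0.5336, 0.2027, 0.2436]
tool_rot: [0.0, 0.654, 0.756, 0.001]
contact_force: [0.3, 0.1, -0.6]
finger_gap: 0.0383
finger_force: 20.0
```

```bash
python3 -c "
from h import *
plan(.5445,-.2955,.242,13.9,16)"
```

```text
t 14.4 tcp [0.5336 0.2027 0.2436] yaw 8.25 tilt [0.0014 0.0005] F [ 0.3  0.1 -0.6] gap 0.0383
row x16: [-0.512 -0.087  0.001] wz -0.088  world d [ 0.0109 -0.4982 -0.0016]
```

Emit:
arm_command(
  moves=[
    {"x":-0.512,"y":-0.087,"z":0,"wx":0,"wy":0,"wz":-0.088},
    {"x":-0.512,"y":-0.087,"z":0,"wx":0,"wy":0,"wz":-0.088},
    {"x":-0.512,"y":-0.087,"z":0,"wx":0,"wy":0,"wz":-0.088},
    {"x":-0.512,"y":-0.087,"z":0,"wx":0,"wy":0,"wz":-0.088},
    {"x":-0.512,"y":-0.087,"z":0,"wx":0,"wy":0,"wz":-0.088},
    {"x":-0.512,"y":-0.087,"z":0,"wx":0,"wy":0,"wz":-0.088},
    {"x":-0.512,"y":-0.087,"z":0,"wx":0,"wy":0,"wz":-0.088},
    {"x":-0.512,"y":-0.087,"z":0,"wx":0,"wy":0,"wz":-0.088},
  ],
)

```text
t: 15.4
eef_pos: [0.532, -0.0476, 0.2415]
tool_rot: [-0.001, 0.636, 0.772, -0.0]
contact_force: [0.2, 0.0, 0.0]
finger_gap: 0.0386
finger_force: 20.0
```

Emit:
arm_command(
  moves=[
    {"x":-0.512,"y":-0.087,"z":0,"wx":0,"wy":0,"wz":-0.088},
    {"x":-0.512,"y":-0.087,"z":0,"wx":0,"wy":0,"wz":-0.088},
    {"x":-0.512,"y":-0.087,"z":0,"wx":0,"wy":0,"wz":-0.088},
    {"x":-0.512,"y":-0.087,"z":0,"wx":0,"wy":0,"wz":-0.088},
    {"x":-0.512,"y":-0.087,"z":0,"wx":0,"wy":0,"wz":-0.088},
    {"x":-0.512,"y":-0.087,"z":0,"wx":0,"wy":0,"wz":-0.088},
    {"x":-0.512,"y":-0.087,"z":0,"wx":0,"wy":0,"wz":-0.088},
    {"x":-0.512,"y":-0.087,"z":0,"wx":0,"wy":0,"wz":-0.088},
  ],
)

```text
t: 16.4
eef_pos: [0.5437, -0.2963, 0.2413]
tool_rot: [-0.001, 0.616, 0.787, -0.0]
contact_force: [-0.0, 0.6, -0.1]
finger_gap: 0.0383
finger_force: 20.0
```

Emit:
arm_command(
  moves=[
    {"x":0,"y":0,"z":0,"wx":0,"wy":0,"wz":0},
    {"x":0,"y":0,"z":0,"wx":0,"wy":0,"wz":0},
  ],
)

```text
t: 16.65
eef_pos: [0.5437, -0.295, 0.2417]
tool_rot: [-0.001, 0.617, 0.787, -0.0]
contact_force: [-0.6, 0.4, -1.4]
finger_gap: 0.0381
finger_force: 20.0
```

```bash
python3 -c "
from h import *
plan(.5445,-.2955,.1,13.9,6)
d=optics.get_image('top');a=cv2.resize(d['color'][150:250,290:450],None,fx=3.,fy=3.)
d=optics.get_image('side');b=cv2.resize(d['color'][40:200,240:340],None,fx=3.,fy=3.)
c=np.zeros((480,790,3),np.uint8);c[:300,:480]=a;c[:,485:785]=b;cv2.imwrite('pics/d1.png',c)
p=np.array([.5426,-.2955,0]);print(proj(d,[p+[0,0,.178],p+[0,0,.292]])*3-[720-485,120])"
```

```text
t 16.65 tcp [ 0.5437 -0.295   0.2417] yaw 13.87 tilt [-0.0014  0.001 ] F [-0.6  0.4 -1.4] gap 0.0381
row x6: [-0.002  0.002  0.394] wz -0.001  world d [ 0.0008 -0.0005 -0.1417]
[[665.99553675 214.59858535]
 [668.80136942  98.71487591]]
```

View pics/d1.png

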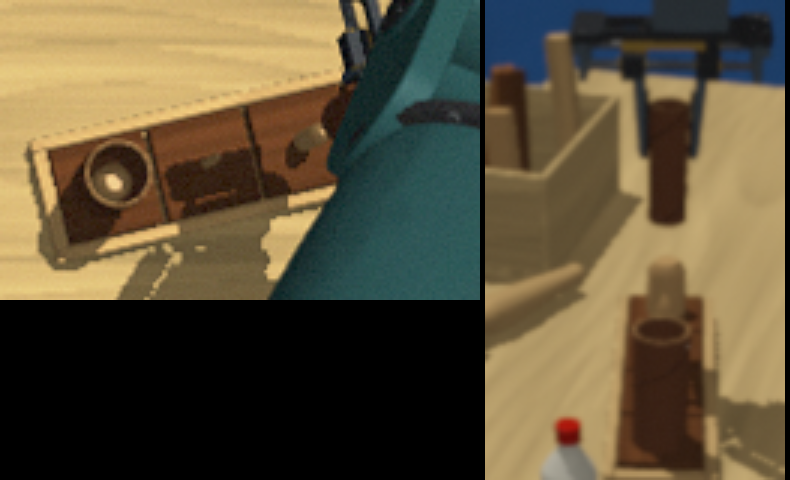

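The 51 sleeve stands on peg 30, with its rim at crop (118,174). The 38 sleeve lines up with its peg, its bottom at (667,217) against (666,215) predicted, so I'll lower it.

Emit:
arm_command(
  moves=[
    {"x":0,"y":0.02,"z":0.4,"wx":0,"wy":0,"wz":0},
    {"x":0,"y":0,"z":0.4,"wx":0,"wy":0,"wz":0},
    {"x":0,"y":0,"z":0.4,"wx":0,"wy":0,"wz":0},
    {"x":0,"y":0,"z":0.4,"wx":0,"wy":0,"wz":0},
    {"x":0,"y":0,"z":0.4,"wx":0,"wy":0,"wz":0},
    {"x":0,"y":0,"z":0.26,"wx":0,"wy":0,"wz":0},
    {"x":0,"y":0,"z":0.1,"wx":0,"wy":0,"wz":0},
    {"x":0,"y":0,"z":0,"wx":0,"wy":0,"wz":0},
  ],
)

```text
t: 17.75
eef_pos: [0.5456, -0.2952, 0.1013]
tool_rot: [0.0, 0.616, 0.787, -0.0]
contact_force: [-0.3, -0.5, -0.9]
finger_gap: 0.0384
finger_force: 20.0
```

```bash
python3 -c "
from h import *
plan(.5445,-.2955,.098,13.9,1)
d=optics.get_image('top');print(atz(d,[(118.5/3-.5+290,174.5/3-.5+150)],.146))"
```

```text
t 17.75 tcp [ 0.5456 -0.2952  0.1013] yaw 13.9 tilt [ 0. -0.] F [-0.3 -0.5 -0.9] gap 0.0384
row x1: [-0.    -0.019  0.055] wz -0.001  world d [-0.0011 -0.0003 -0.0033]
[[ 0.50225649 -0.12694125  0.146     ]]
```

Emit:
arm_command(
  moves=[
    {"x":0,"y":0,"z":0.03,"wx":0,"wy":0,"wz":0},
    {"x":0,"y":0,"z":0.02,"wx":0,"wy":0,"wz":0},
    {"x":0,"y":0,"z":0,"wx":0,"wy":0,"wz":0},
  ],
)

```text
t: 18.18
eef_pos: [0.5454, -0.2954, 0.0982]
tool_rot: [0.0, 0.616, 0.787, -0.0]
contact_force: [-0.2, 0.7, 0.1]
finger_gap: 0.0383
finger_force: 20.0
```

Emit:
arm_command(
  moves=[
    {"x":0,"y":0,"z":0.02,"wx":0,"wy":0,"wz":0},
    {"x":0,"y":0,"z":0.01,"wx":0,"wy":0,"wz":0},
    {"x":0,"y":0,"z":0,"wx":0,"wy":0,"wz":0},
  ],
)

```text
t: 18.55
eef_pos: [0.5459, -0.2957, 0.0976]
tool_rot: [0.0, 0.616, 0.787, -0.0]
contact_force: [-5.2, 1.3, 15.5]
finger_gap: 0.0384
finger_force: 20.0
```

Seated. I'll release and retreat, then go for the 64 sleeve.

Emit:
arm_command(
  moves=[
    {"x":0,"y":0,"z":0,"wx":0,"wy":0,"wz":0},
    {"x":0,"y":0,"z":0,"wx":0,"wy":0,"wz":0},
    {"x":0,"y":0,"z":0,"wx":0,"wy":0,"wz":0},
    {"x":0,"y":0,"z":0,"wx":0,"wy":0,"wz":0},
    {"x":0,"y":0,"z":0,"wx":0,"wy":0,"wz":0},
    {"x":0,"y":0,"z":0,"wx":0,"wy":0,"wz":0},
    {"x":0,"y":0,"z":-0.2,"wx":0,"wy":0,"wz":0},
    {"x":0,"y":0,"z":-0.3,"wx":0,"wy":0,"wz":0},
  ],
  grip=0,
)

```text
t: 19.55
eef_pos: [0.5453, -0.2953, 0.1273]
tool_rot: [-0.0, 0.616, 0.787, -0.0]
contact_force: [0.1, -0.2, -0.1]
finger_gap: 0.0915
finger_force: 0.0
```

Emit:
arm_command(
  moves=[
    {"x":0,"y":0,"z":-0.4,"wx":0,"wy":0,"wz":0},
    {"x":0,"y":0,"z":-0.5,"wx":0,"wy":0,"wz":0},
    {"x":0,"y":0,"z":-0.4,"wx":0,"wy":0,"wz":0},
  ],
)

```text
t: 19.92
eef_pos: [0.5458, -0.2955, 0.2071]
tool_rot: [0.001, 0.616, 0.787, 0.0]
contact_force: [0.2, -0.1, 0.3]
finger_gap: 0.0909
finger_force: 0.0
```

```bash
python3 -c "
from h import *
plan(.5245,.288,.2,8.25,16)"
```

```text
t 19.93 tcp [ 0.5458 -0.2955  0.2071] yaw 13.88 tilt [ 0.0017 -0.001 ] F [ 0.2 -0.1  0.3] gap 0.0909
row x16: [0.601 0.097 0.007] wz 0.088  world d [-0.0213  0.5835 -0.0071]
```

Emit:
arm_command(
  moves=[
    {"x":0.601,"y":0.097,"z":0.007,"wx":0,"wy":0,"wz":0.088},
    {"x":0.601,"y":0.097,"z":0.007,"wx":0,"wy":0,"wz":0.088},
    {"x":0.601,"y":0.097,"z":0.007,"wx":0,"wy":0,"wz":0.088},
    {"x":0.601,"y":0.097,"z":0.007,"wx":0,"wy":0,"wz":0.088},
    {"x":0.601,"y":0.097,"z":0.007,"wx":0,"wy":0,"wz":0.088},
    {"x":0.601,"y":0.097,"z":0.007,"wx":0,"wy":0,"wz":0.088},
    {"x":0.601,"y":0.097,"z":0.007,"wx":0,"wy":0,"wz":0.088},
    {"x":0.601,"y":0.097,"z":0.007,"wx":0,"wy":0,"wz":0.088},
  ],
)

```text
t: 20.92
eef_pos: [0.5278, -0.0025, 0.2024]
tool_rot: [0.001, 0.636, 0.772, 0.0]
contact_force: [0.6, -0.6, -0.4]
finger_gap: 0.0912
finger_force: 0.0
```

Emit:
arm_command(
  moves=[
    {"x":0.601,"y":0.097,"z":0.007,"wx":0,"wy":0,"wz":0.088},
    {"x":0.601,"y":0.097,"z":0.007,"wx":0,"wy":0,"wz":0.088},
    {"x":0.601,"y":0.097,"z":0.007,"wx":0,"wy":0,"wz":0.088},
    {"x":0.601,"y":0.097,"z":0.007,"wx":0,"wy":0,"wz":0.088},
    {"x":0.601,"y":0.097,"z":0.007,"wx":0,"wy":0,"wz":0.088},
    {"x":0.601,"y":0.097,"z":0.007,"wx":0,"wy":0,"wz":0.088},
    {"x":0.601,"y":0.097,"z":0.007,"wx":0,"wy":0,"wz":0.088},
    {"x":0.601,"y":0.097,"z":0.007,"wx":0,"wy":0,"wz":0.088},
  ],
)

```text
t: 21.92
eef_pos: [0.5244, 0.2899, 0.1992]
tool_rot: [0.0, 0.654, 0.756, 0.001]
contact_force: [-0.6, -0.2, 0.5]
finger_gap: 0.0912
finger_force: 0.0
```

```bash
python3 -c "
from h import *
plan(.5245,.288,.076,8.25,6)
d=optics.get_image('side');cv2.imwrite('pics/e1.png',cv2.resize(d['color'][130:350,160:320],None,fx=2.5,fy=2.5))
d=optics.get_image('top');cv2.imwrite('pics/e1t.png',cv2.resize(d['color'][140:260,90:460],None,fx=2.,fy=2.))"
```

```text
t 21.93 tcp [0.5244 0.2899 0.1992] yaw 8.25 tilt [0.0014 0.0007] F [-0.6 -0.2  0.5] gap 0.0912
row x6: [-0.005 -0.001  0.342] wz -0.0  world d [ 1.000e-04 -1.900e-03 -1.232e-01]
```

View pics/e1.png

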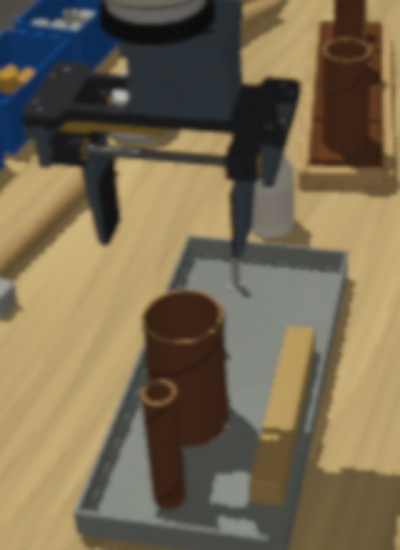

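The rim is at (184,320) and the fingertips at about (107,240) and (240,250). The margin is tight, so I'll check it numerically.

```bash
python3 -c "
from h import *
d=optics.get_image('side');o=status.get_obs();p=o['eef_pos']
c=lambda X:((proj(d,X)-[160,130])*2.5+.75).round(1)
u=np.array([np.cos(.144),np.sin(.144),0])
print('tips inner/outer',c([p-.0455*u,p+.0455*u,p-.059*u,p+.059*u]),'tcp',c([p,[p[0],p[1],.123]]))
r=.032
print('side rim', c([[.5231,.2894,.123],[.5245,.288,.123],[.5245-.032,.288,.123],[.5245+.032,.288,.123]]))
print(atz(d,[(184.5/2.5+160-.3,320/2.5+130-.3)],.123))
"
```

```text
tips inner/outer [[234.4 243.7]
 [114.2 232.6]
 [252.5 245.4]
 [ 96.6 231. ]] tcp [[173.8 238.1]
 [180.4 315.7]]
side rim [[182.1 315.7]
 [181.1 314.2]
 [219.8 322.2]
 [143.1 306.3]]
[[0.51944847 0.29353286 0.123     ]]
```

Emit:
arm_command(
  moves=[
    {"x":0,"y":-0.03,"z":0.4,"wx":0,"wy":0,"wz":0},
    {"x":0,"y":0,"z":0.4,"wx":0,"wy":0,"wz":0},
    {"x":0,"y":0,"z":0.4,"wx":0,"wy":0,"wz":0},
    {"x":0,"y":0,"z":0.4,"wx":0,"wy":0,"wz":0},
    {"x":0,"y":0,"z":0.3,"wx":0,"wy":0,"wz":0},
    {"x":0,"y":0,"z":0.15,"wx":0,"wy":0,"wz":0},
    {"x":0,"y":0,"z":0,"wx":0,"wy":0,"wz":0},
    {"x":0,"y":0,"z":0,"wx":0,"wy":0,"wz":0},
  ],
)

```text
t: 23.08
eef_pos: [0.523, 0.2884, 0.0754]
tool_rot: [0.0, 0.654, 0.756, 0.0]
contact_force: [-0.2, -0.1, 0.6]
finger_gap: 0.091
finger_force: 0.0
```

Emit:
arm_command(
  moves=[
    {"x":0,"y":0,"z":0,"wx":0,"wy":0,"wz":0},
    {"x":0,"y":0,"z":0,"wx":0,"wy":0,"wz":0},
    {"x":0,"y":0,"z":0,"wx":0,"wy":0,"wz":0},
    {"x":0,"y":0,"z":0,"wx":0,"wy":0,"wz":0},
    {"x":0,"y":0,"z":0,"wx":0,"wy":0,"wz":0},
    {"x":0,"y":0,"z":0,"wx":0,"wy":0,"wz":0},
    {"x":0,"y":0,"z":0,"wx":0,"wy":0,"wz":0},
    {"x":0,"y":0,"z":0,"wx":0,"wy":0,"wz":0},
  ],
  grip=1,
)

```text
t: 24.08
eef_pos: [0.5226, 0.2883, 0.0747]
tool_rot: [0.0, 0.654, 0.756, 0.0]
contact_force: [1.3, 0.2, 3.8]
finger_gap: 0.0644
finger_force: 20.0
```

Emit:
arm_command(
  moves=[
    {"x":0,"y":0,"z":-0.3,"wx":0,"wy":0,"wz":0},
    {"x":0,"y":0,"z":-0.46,"wx":0,"wy":0,"wz":0},
    {"x":0,"y":0,"z":-0.46,"wx":0,"wy":0,"wz":0},
    {"x":0,"y":0,"z":-0.46,"wx":0,"wy":0,"wz":0},
    {"x":0,"y":0,"z":-0.46,"wx":0,"wy":0,"wz":0},
    {"x":0,"y":0,"z":-0.46,"wx":0,"wy":0,"wz":0},
    {"x":0,"y":0,"z":-0.2,"wx":0,"wy":0,"wz":0},
    {"x":0,"y":0,"z":0,"wx":0,"wy":0,"wz":0},
  ],
)

```text
t: 25.08
eef_pos: [0.5226, 0.2883, 0.2433]
tool_rot: [0.0, 0.654, 0.756, 0.001]
contact_force: [-0.7, 0.1, -1.7]
finger_gap: 0.064
finger_force: 20.0
```

```bash
python3 -c "
from h import *
plan(.565,-.379,.242,13.9,24)"
```

```text
t 25.07 tcp [0.5226 0.2883 0.2433] yaw 8.25 tilt [0.0011 0.0005] F [-0.7  0.1 -1.7] gap 0.064
row x24: [-0.461 -0.059  0.001] wz -0.059  world d [ 0.0424 -0.6673 -0.0013]
```

Emit:
arm_command(
  moves=[
    {"x":-0.461,"y":-0.059,"z":0,"wx":0,"wy":0,"wz":-0.059},
    {"x":-0.461,"y":-0.059,"z":0,"wx":0,"wy":0,"wz":-0.059},
    {"x":-0.461,"y":-0.059,"z":0,"wx":0,"wy":0,"wz":-0.059},
    {"x":-0.461,"y":-0.059,"z":0,"wx":0,"wy":0,"wz":-0.059},
    {"x":-0.461,"y":-0.059,"z":0,"wx":0,"wy":0,"wz":-0.059},
    {"x":-0.461,"y":-0.059,"z":0,"wx":0,"wy":0,"wz":-0.059},
    {"x":-0.461,"y":-0.059,"z":0,"wx":0,"wy":0,"wz":-0.059},
    {"x":-0.461,"y":-0.059,"z":0,"wx":0,"wy":0,"wz":-0.059},
  ],
)

```text
t: 26.08
eef_pos: [0.5287, 0.0643, 0.2413]
tool_rot: [-0.001, 0.642, 0.767, -0.001]
contact_force: [-0.4, 1.0, -0.2]
finger_gap: 0.0642
finger_force: 20.0
```

Emit:
arm_command(
  moves=[
    {"x":-0.461,"y":-0.059,"z":0,"wx":0,"wy":0,"wz":-0.059},
    {"x":-0.461,"y":-0.059,"z":0,"wx":0,"wy":0,"wz":-0.059},
    {"x":-0.461,"y":-0.059,"z":0,"wx":0,"wy":0,"wz":-0.059},
    {"x":-0.461,"y":-0.059,"z":0,"wx":0,"wy":0,"wz":-0.059},
    {"x":-0.461,"y":-0.059,"z":0,"wx":0,"wy":0,"wz":-0.059},
    {"x":-0.461,"y":-0.059,"z":0,"wx":0,"wy":0,"wz":-0.059},
    {"x":-0.461,"y":-0.059,"z":0,"wx":0,"wy":0,"wz":-0.059},
    {"x":-0.461,"y":-0.059,"z":0,"wx":0,"wy":0,"wz":-0.059},
  ],
)

```text
t: 27.08
eef_pos: [0.543, -0.1581, 0.2412]
tool_rot: [-0.001, 0.629, 0.777, -0.0]
contact_force: [0.1, 0.0, -1.1]
finger_gap: 0.0643
finger_force: 20.0
```

Emit:
arm_command(
  moves=[
    {"x":-0.461,"y":-0.059,"z":0,"wx":0,"wy":0,"wz":-0.059},
    {"x":-0.461,"y":-0.059,"z":0,"wx":0,"wy":0,"wz":-0.059},
    {"x":-0.461,"y":-0.059,"z":0,"wx":0,"wy":0,"wz":-0.059},
    {"x":-0.461,"y":-0.059,"z":0,"wx":0,"wy":0,"wz":-0.059},
    {"x":-0.461,"y":-0.059,"z":0,"wx":0,"wy":0,"wz":-0.059},
    {"x":-0.461,"y":-0.059,"z":0,"wx":0,"wy":0,"wz":-0.059},
    {"x":-0.461,"y":-0.059,"z":0,"wx":0,"wy":0,"wz":-0.059},
    {"x":-0.461,"y":-0.059,"z":0,"wx":0,"wy":0,"wz":-0.059},
  ],
)

```text
t: 28.08
eef_pos: [0.5652, -0.3806, 0.2419]
tool_rot: [-0.001, 0.616, 0.788, -0.0]
contact_force: [-0.4, 1.1, -0.9]
finger_gap: 0.0641
finger_force: 20.0
```

Emit:
arm_command(
  moves=[
    {"x":0,"y":0,"z":0,"wx":0,"wy":0,"wz":0},
    {"x":0,"y":0,"z":0,"wx":0,"wy":0,"wz":0},
  ],
)

```text
t: 28.32
eef_pos: [0.5652, -0.3793, 0.2422]
tool_rot: [-0.0, 0.616, 0.787, 0.0]
contact_force: [-0.0, 0.0, -0.7]
finger_gap: 0.0638
finger_force: 20.0
```

```bash
python3 -c "
from h import *
plan(.565,-.379,.1,13.9,6)
d=optics.get_image('side');b=cv2.resize(d['color'][20:200,220:380],None,fx=3.,fy=3.)
cv2.imwrite('pics/f1.png',b)
p=np.array([.565,-.379,0]);print(proj(d,[p+[0,0,.177],p+[0,0,.291],p+[0,0,.092]])*3-[660,60]+1)
np.set_printoptions(precision=4,suppress=True)
t=cv2.imread('pics/e1t.png');cv2.imwrite('pics/e1r.png',cv2.resize(t[20:200,420:720],None,fx=2.5,fy=2.5))"
```

```text
t 28.32 tcp [ 0.5652 -0.3793  0.2422] yaw 13.9 tilt [-0.0005  0.0005] F [-0.   0.  -0.7] gap 0.0638
row x6: [ 0.001 -0.     0.395] wz 0.0  world d [-0.0002  0.0003 -0.1422]
[[241.56275838 242.38228526]
 [244.18532886 131.29464918]
 [239.74141588 318.87292015]]
```

View pics/f1.png

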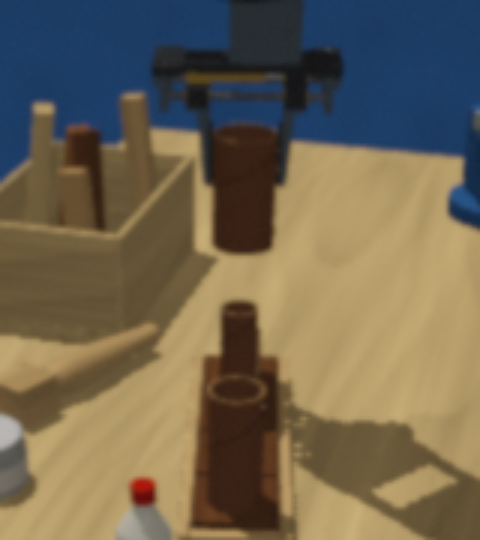

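The 64 sleeve is aligned, with its bottom at (243,243) against (242,242) predicted. I'll lower it onto peg 42.

Emit:
arm_command(
  moves=[
    {"x":-0.02,"y":0,"z":0.4,"wx":0,"wy":0,"wz":0},
    {"x":0,"y":0,"z":0.4,"wx":0,"wy":0,"wz":0},
    {"x":0,"y":0,"z":0.35,"wx":0,"wy":0,"wz":0},
    {"x":0,"y":0,"z":0.25,"wx":0,"wy":0,"wz":0},
    {"x":0,"y":0,"z":0.15,"wx":0,"wy":0,"wz":0},
    {"x":0,"y":0,"z":0,"wx":0,"wy":0,"wz":0},
  ],
)

```text
t: 29.12
eef_pos: [0.5656, -0.3804, 0.1493]
tool_rot: [-0.0, 0.616, 0.788, -0.0]
contact_force: [-0.6, 0.2, -0.2]
finger_gap: 0.0642
finger_force: 20.0
```

Emit:
arm_command(
  moves=[
    {"x":0,"y":0,"z":0.25,"wx":0,"wy":0,"wz":0},
    {"x":0,"y":0,"z":0.25,"wx":0,"wy":0,"wz":0},
    {"x":0,"y":0,"z":0.2,"wx":0,"wy":0,"wz":0},
    {"x":0,"y":0,"z":0.1,"wx":0,"wy":0,"wz":0},
    {"x":0,"y":0,"z":0.02,"wx":0,"wy":0,"wz":0},
    {"x":0,"y":0,"z":0,"wx":0,"wy":0,"wz":0},
  ],
)

```text
t: 29.88
eef_pos: [0.5658, -0.3807, 0.1007]
tool_rot: [0.0, 0.616, 0.788, 0.0]
contact_force: [-0.5, 0.3, -1.3]
finger_gap: 0.0642
finger_force: 20.0
```

Emit:
arm_command(
  moves=[
    {"x":0,"y":0,"z":0.03,"wx":0,"wy":0,"wz":0},
    {"x":0,"y":0,"z":0.02,"wx":0,"wy":0,"wz":0},
    {"x":0,"y":0,"z":0,"wx":0,"wy":0,"wz":0},
  ],
)

```text
t: 30.25
eef_pos: [0.5658, -0.3807, 0.0977]
tool_rot: [0.0, 0.616, 0.788, 0.0]
contact_force: [0.0, 0.3, 2.7]
finger_gap: 0.0639
finger_force: 20.0
```

Contact. I'll release and retreat, then go for the 26 sleeve.

Emit:
arm_command(
  moves=[
    {"x":0,"y":0,"z":0.01,"wx":0,"wy":0,"wz":0},
    {"x":0,"y":0,"z":0,"wx":0,"wy":0,"wz":0},
  ],
)

```text
t: 30.5
eef_pos: [0.566, -0.3808, 0.0977]
tool_rot: [0.0, 0.616, 0.788, -0.0]
contact_force: [-1.9, 1.4, 9.5]
finger_gap: 0.0643
finger_force: 20.0
```

Emit:
arm_command(
  moves=[
    {"x":0,"y":0,"z":0,"wx":0,"wy":0,"wz":0},
    {"x":0,"y":0,"z":0,"wx":0,"wy":0,"wz":0},
    {"x":0,"y":0,"z":0,"wx":0,"wy":0,"wz":0},
    {"x":0,"y":0,"z":0,"wx":0,"wy":0,"wz":0},
    {"x":0,"y":0,"z":0,"wx":0,"wy":0,"wz":0},
    {"x":0,"y":0,"z":0,"wx":0,"wy":0,"wz":0},
    {"x":0,"y":0,"z":-0.2,"wx":0,"wy":0,"wz":0},
    {"x":0,"y":0,"z":-0.3,"wx":0,"wy":0,"wz":0},
  ],
  grip=0,
)

```text
t: 31.5
eef_pos: [0.5656, -0.3805, 0.1277]
tool_rot: [-0.0, 0.616, 0.788, -0.0]
contact_force: [0.4, -0.6, 0.8]
finger_gap: 0.0909
finger_force: 0.0
```

Emit:
arm_command(
  moves=[
    {"x":0,"y":0,"z":-0.4,"wx":0,"wy":0,"wz":0},
    {"x":0,"y":0,"z":-0.5,"wx":0,"wy":0,"wz":0},
    {"x":0,"y":0,"z":-0.4,"wx":0,"wy":0,"wz":0},
  ],
)

```text
t: 31.88
eef_pos: [0.566, -0.3808, 0.2077]
tool_rot: [0.001, 0.616, 0.788, 0.0]
contact_force: [-0.2, -0.3, 0.7]
finger_gap: 0.0912
finger_force: 0.0
```

```bash
python3 -c "
from h import *
plan(.5095,.3715,.2,8.25,24)"
```

```text
t 31.88 tcp [ 0.566  -0.3808  0.2077] yaw 13.92 tilt [ 0.0016 -0.0012] F [-0.2 -0.3  0.7] gap 0.0912
row x24: [0.52  0.063 0.005] wz 0.059  world d [-0.0565  0.7523 -0.0077]
```

Emit:
arm_command(
  moves=[
    {"x":0.52,"y":0.063,"z":0.005,"wx":0,"wy":0,"wz":0.059},
    {"x":0.52,"y":0.063,"z":0.005,"wx":0,"wy":0,"wz":0.059},
    {"x":0.52,"y":0.063,"z":0.005,"wx":0,"wy":0,"wz":0.059},
    {"x":0.52,"y":0.063,"z":0.005,"wx":0,"wy":0,"wz":0.059},
    {"x":0.52,"y":0.063,"z":0.005,"wx":0,"wy":0,"wz":0.059},
    {"x":0.52,"y":0.063,"z":0.005,"wx":0,"wy":0,"wz":0.059},
    {"x":0.52,"y":0.063,"z":0.005,"wx":0,"wy":0,"wz":0.059},
    {"x":0.52,"y":0.063,"z":0.005,"wx":0,"wy":0,"wz":0.059},
  ],
)

```text
t: 32.88
eef_pos: [0.5387, -0.1297, 0.2039]
tool_rot: [0.001, 0.629, 0.777, 0.0]
contact_force: [0.8, 0.8, -0.4]
finger_gap: 0.091
finger_force: 0.0
```

Emit:
arm_command(
  moves=[
    {"x":0.52,"y":0.063,"z":0.005,"wx":0,"wy":0,"wz":0.059},
    {"x":0.52,"y":0.063,"z":0.005,"wx":0,"wy":0,"wz":0.059},
    {"x":0.52,"y":0.063,"z":0.005,"wx":0,"wy":0,"wz":0.059},
    {"x":0.52,"y":0.063,"z":0.005,"wx":0,"wy":0,"wz":0.059},
    {"x":0.52,"y":0.063,"z":0.005,"wx":0,"wy":0,"wz":0.059},
    {"x":0.52,"y":0.063,"z":0.005,"wx":0,"wy":0,"wz":0.059},
    {"x":0.52,"y":0.063,"z":0.005,"wx":0,"wy":0,"wz":0.059},
    {"x":0.52,"y":0.063,"z":0.005,"wx":0,"wy":0,"wz":0.059},
  ],
)

```text
t: 33.88
eef_pos: [0.52, 0.1212, 0.2015]
tool_rot: [0.001, 0.642, 0.767, 0.001]
contact_force: [-0.6, -0.4, 0.6]
finger_gap: 0.0913
finger_force: 0.0
```

Emit:
arm_command(
  moves=[
    {"x":0.52,"y":0.063,"z":0.005,"wx":0,"wy":0,"wz":0.059},
    {"x":0.52,"y":0.063,"z":0.005,"wx":0,"wy":0,"wz":0.059},
    {"x":0.52,"y":0.063,"z":0.005,"wx":0,"wy":0,"wz":0.059},
    {"x":0.52,"y":0.063,"z":0.005,"wx":0,"wy":0,"wz":0.059},
    {"x":0.52,"y":0.063,"z":0.005,"wx":0,"wy":0,"wz":0.059},
    {"x":0.52,"y":0.063,"z":0.005,"wx":0,"wy":0,"wz":0.059},
    {"x":0.52,"y":0.063,"z":0.005,"wx":0,"wy":0,"wz":0.059},
    {"x":0.52,"y":0.063,"z":0.005,"wx":0,"wy":0,"wz":0.059},
  ],
)

```text
t: 34.88
eef_pos: [0.5094, 0.3726, 0.1992]
tool_rot: [0.0, 0.654, 0.756, 0.001]
contact_force: [-0.1, -0.1, 0.2]
finger_gap: 0.0914
finger_force: 0.0
```

```bash
python3 -c "
from h import *
plan(.5095,.3705,.076,8.25,6)
d=optics.get_image('top');cv2.imwrite('pics/g1.png',cv2.resize(d['color'][150:250,290:450],None,fx=5,fy=5,interpolation=cv2.INTER_CUBIC))
X=np.array([[.5017,-.1305,.092],[.5221,-.213,.092],[.5426,-.2955,.092],[.563,-.378,.092]])
print(((proj(d,X)+.5-[290,150])*5-.5).round(0)); X[:,2]=.146; print(((proj(d,X)+.5-[290,150])*5-.5).round(0))"
```

```text
t 34.88 tcp [0.5094 0.3726 0.1992] yaw 8.25 tilt [0.0013 0.0008] F [-0.1 -0.1  0.2] gap 0.0914
row x6: [-0.006 -0.001  0.342] wz -0.0  world d [ 1.000e-04 -2.100e-03 -1.232e-01]
[[191. 301.]
 [365. 261.]
 [537. 220.]
 [707. 180.]]
[[205. 292.]
 [387. 249.]
 [566. 207.]
 [744. 165.]]
```

View pics/g1.png

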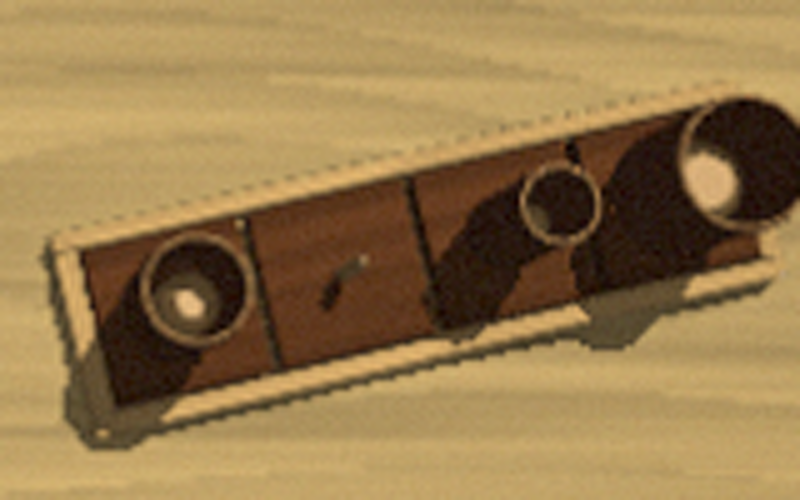

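All three placed sleeves are standing on their pegs, with rims at (196,291), (560,203) and (744,162). The 51 is about 4 mm off in y, which is within tolerance. The arm target should be the camera position plus about (+1.5, −2.5) mm. Now the 26 sleeve.

Emit:
arm_command(
  moves=[
    {"x":-0.06,"y":0.015,"z":0.4,"wx":0,"wy":0,"wz":0},
    {"x":0,"y":0,"z":0.4,"wx":0,"wy":0,"wz":0},
    {"x":0,"y":0,"z":0.4,"wx":0,"wy":0,"wz":0},
    {"x":0,"y":0,"z":0.4,"wx":0,"wy":0,"wz":0},
    {"x":0,"y":0,"z":0.3,"wx":0,"wy":0,"wz":0},
    {"x":0,"y":0,"z":0.15,"wx":0,"wy":0,"wz":0},
    {"x":0,"y":0,"z":0,"wx":0,"wy":0,"wz":0},
    {"x":0,"y":0,"z":0,"wx":0,"wy":0,"wz":0},
  ],
)

```text
t: 35.92
eef_pos: [0.511, 0.3682, 0.0755]
tool_rot: [0.0, 0.654, 0.756, 0.001]
contact_force: [-0.1, -0.0, 0.7]
finger_gap: 0.091
finger_force: 0.0
```

Emit:
arm_command(
  moves=[
    {"x":0,"y":0,"z":0,"wx":0,"wy":0,"wz":0},
    {"x":0,"y":0,"z":0,"wx":0,"wy":0,"wz":0},
    {"x":0,"y":0,"z":0,"wx":0,"wy":0,"wz":0},
    {"x":0,"y":0,"z":0,"wx":0,"wy":0,"wz":0},
    {"x":0,"y":0,"z":0,"wx":0,"wy":0,"wz":0},
    {"x":0,"y":0,"z":0,"wx":0,"wy":0,"wz":0},
    {"x":0,"y":0,"z":0,"wx":0,"wy":0,"wz":0},
    {"x":0,"y":0,"z":0,"wx":0,"wy":0,"wz":0},
  ],
  grip=1,
)

```text
t: 36.92
eef_pos: [0.5106, 0.3679, 0.0746]
tool_rot: [-0.0, 0.654, 0.756, -0.0]
contact_force: [0.1, 0.3, -0.1]
finger_gap: 0.0256
finger_force: 20.0
```

Emit:
arm_command(
  moves=[
    {"x":0,"y":0,"z":-0.3,"wx":0,"wy":0,"wz":0},
    {"x":0,"y":0,"z":-0.46,"wx":0,"wy":0,"wz":0},
    {"x":0,"y":0,"z":-0.46,"wx":0,"wy":0,"wz":0},
    {"x":0,"y":0,"z":-0.46,"wx":0,"wy":0,"wz":0},
    {"x":0,"y":0,"z":-0.46,"wx":0,"wy":0,"wz":0},
    {"x":0,"y":0,"z":-0.46,"wx":0,"wy":0,"wz":0},
    {"x":0,"y":0,"z":-0.2,"wx":0,"wy":0,"wz":0},
    {"x":0,"y":0,"z":0,"wx":0,"wy":0,"wz":0},
  ],
)

```text
t: 37.92
eef_pos: [0.5108, 0.368, 0.2435]
tool_rot: [0.0, 0.654, 0.756, 0.001]
contact_force: [-0.4, -0.6, -0.4]
finger_gap: 0.0254
finger_force: 20.0
```

```bash
python3 -c "
from h import *
plan(.523,-.2155,.242,13.9,24)"
```

```text
t 37.92 tcp [0.5108 0.368  0.2435] yaw 8.25 tilt [0.0013 0.0008] F [-0.4 -0.6 -0.4] gap 0.0254
row x24: [-0.4   -0.069  0.001] wz -0.059  world d [ 0.0122 -0.5835 -0.0015]
```

Emit:
arm_command(
  moves=[
    {"x":-0.4,"y":-0.069,"z":0,"wx":0,"wy":0,"wz":-0.059},
    {"x":-0.4,"y":-0.069,"z":0,"wx":0,"wy":0,"wz":-0.059},
    {"x":-0.4,"y":-0.069,"z":0,"wx":0,"wy":0,"wz":-0.059},
    {"x":-0.4,"y":-0.069,"z":0,"wx":0,"wy":0,"wz":-0.059},
    {"x":-0.4,"y":-0.069,"z":0,"wx":0,"wy":0,"wz":-0.059},
    {"x":-0.4,"y":-0.069,"z":0,"wx":0,"wy":0,"wz":-0.059},
    {"x":-0.4,"y":-0.069,"z":0,"wx":0,"wy":0,"wz":-0.059},
    {"x":-0.4,"y":-0.069,"z":0,"wx":0,"wy":0,"wz":-0.059},
  ],
)

```text
t: 38.92
eef_pos: [0.5072, 0.1712, 0.2414]
tool_rot: [-0.0, 0.642, 0.767, -0.001]
contact_force: [-0.3, 0.3, 0.1]
finger_gap: 0.0259
finger_force: 20.0
```

Emit:
arm_command(
  moves=[
    {"x":-0.4,"y":-0.069,"z":0,"wx":0,"wy":0,"wz":-0.059},
    {"x":-0.4,"y":-0.069,"z":0,"wx":0,"wy":0,"wz":-0.059},
    {"x":-0.4,"y":-0.069,"z":0,"wx":0,"wy":0,"wz":-0.059},
    {"x":-0.4,"y":-0.069,"z":0,"wx":0,"wy":0,"wz":-0.059},
    {"x":-0.4,"y":-0.069,"z":0,"wx":0,"wy":0,"wz":-0.059},
    {"x":-0.4,"y":-0.069,"z":0,"wx":0,"wy":0,"wz":-0.059},
    {"x":-0.4,"y":-0.069,"z":0,"wx":0,"wy":0,"wz":-0.059},
    {"x":-0.4,"y":-0.069,"z":0,"wx":0,"wy":0,"wz":-0.059},
  ],
)

```text
t: 39.92
eef_pos: [0.5109, -0.0232, 0.2415]
tool_rot: [-0.001, 0.629, 0.777, -0.001]
contact_force: [0.3, 0.5, 0.1]
finger_gap: 0.0257
finger_force: 20.0
```

Emit:
arm_command(
  moves=[
    {"x":-0.4,"y":-0.069,"z":0,"wx":0,"wy":0,"wz":-0.059},
    {"x":-0.4,"y":-0.069,"z":0,"wx":0,"wy":0,"wz":-0.059},
    {"x":-0.4,"y":-0.069,"z":0,"wx":0,"wy":0,"wz":-0.059},
    {"x":-0.4,"y":-0.069,"z":0,"wx":0,"wy":0,"wz":-0.059},
    {"x":-0.4,"y":-0.069,"z":0,"wx":0,"wy":0,"wz":-0.059},
    {"x":-0.4,"y":-0.069,"z":0,"wx":0,"wy":0,"wz":-0.059},
    {"x":-0.4,"y":-0.069,"z":0,"wx":0,"wy":0,"wz":-0.059},
    {"x":-0.4,"y":-0.069,"z":0,"wx":0,"wy":0,"wz":-0.059},
  ],
)

```text
t: 40.92
eef_pos: [0.5211, -0.2173, 0.2414]
tool_rot: [-0.001, 0.616, 0.788, -0.0]
contact_force: [0.0, 0.3, -0.8]
finger_gap: 0.0258
finger_force: 20.0
```

Emit:
arm_command(
  moves=[
    {"x":0,"y":0,"z":0,"wx":0,"wy":0,"wz":0},
    {"x":0,"y":0,"z":0,"wx":0,"wy":0,"wz":0},
  ],
)

```text
t: 41.18
eef_pos: [0.5217, -0.2159, 0.2419]
tool_rot: [-0.001, 0.616, 0.787, -0.0]
contact_force: [-0.5, -0.4, -0.1]
finger_gap: 0.0253
finger_force: 20.0
```

```bash
python3 -c "
from h import *
plan(.523,-.2155,.15,13.9,4)
d=optics.get_image('side');b=cv2.resize(d['color'][50:190,230:370],None,fx=4.,fy=4.)
cv2.imwrite('pics/k1.png',b)
p=np.array([.5221,-.213,0]);print(proj(d,[p+[0,0,.177],p+[0,0,.291],p+[0,0,.092]])*4-[920,200]+1.5)"
```

```text
t 41.17 tcp [ 0.5217 -0.2159  0.2419] yaw 13.88 tilt [-0.0012  0.0007] F [-0.5 -0.4 -0.1] gap 0.0253
row x4: [0.    0.006 0.383] wz -0.001  world d [ 0.0013  0.0004 -0.0919]
[[281.09027397 298.84617919]
 [284.97437894 137.8646181 ]
 [278.41845224 408.57874236]]
```

View pics/k1.png

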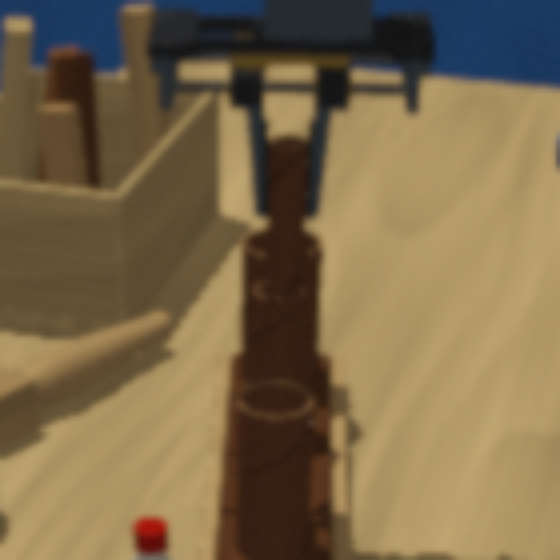

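The 26 sleeve's top is at (288,140) against (285,138) predicted, so I'll shift 2 mm in x and lower it.

Emit:
arm_command(
  moves=[
    {"x":0,"y":0.03,"z":0.4,"wx":0,"wy":0,"wz":0},
    {"x":0,"y":0,"z":0.4,"wx":0,"wy":0,"wz":0},
    {"x":0,"y":0,"z":0.35,"wx":0,"wy":0,"wz":0},
    {"x":0,"y":0,"z":0.25,"wx":0,"wy":0,"wz":0},
    {"x":0,"y":0,"z":0.15,"wx":0,"wy":0,"wz":0},
    {"x":0,"y":0,"z":0,"wx":0,"wy":0,"wz":0},
  ],
)

```text
t: 41.98
eef_pos: [0.5242, -0.2156, 0.1494]
tool_rot: [-0.0, 0.616, 0.788, -0.0]
contact_force: [0.8, -0.1, -0.9]
finger_gap: 0.0259
finger_force: 20.0
```

Emit:
arm_command(
  moves=[
    {"x":0,"y":0,"z":0.25,"wx":0,"wy":0,"wz":0},
    {"x":0,"y":0,"z":0.25,"wx":0,"wy":0,"wz":0},
    {"x":0,"y":0,"z":0.2,"wx":0,"wy":0,"wz":0},
    {"x":0,"y":0,"z":0.1,"wx":0,"wy":0,"wz":0},
    {"x":0,"y":0,"z":0.02,"wx":0,"wy":0,"wz":0},
    {"x":0,"y":0,"z":0,"wx":0,"wy":0,"wz":0},
  ],
)

```text
t: 42.72
eef_pos: [0.5245, -0.2159, 0.1006]
tool_rot: [0.0, 0.616, 0.788, 0.0]
contact_force: [-0.7, -0.4, -0.8]
finger_gap: 0.0255
finger_force: 20.0
```

Emit:
arm_command(
  moves=[
    {"x":0,"y":0,"z":0.02,"wx":0,"wy":0,"wz":0},
    {"x":0,"y":0,"z":0.02,"wx":0,"wy":0,"wz":0},
    {"x":0,"y":0,"z":0,"wx":0,"wy":0,"wz":0},
  ],
)

```text
t: 43.1
eef_pos: [0.5244, -0.2158, 0.0981]
tool_rot: [0.0, 0.616, 0.788, 0.0]
contact_force: [0.6, -0.3, -0.7]
finger_gap: 0.0256
finger_force: 20.0
```

Emit:
arm_command(
  moves=[
    {"x":0,"y":0,"z":0.02,"wx":0,"wy":0,"wz":0},
    {"x":0,"y":0,"z":0.01,"wx":0,"wy":0,"wz":0},
    {"x":0,"y":0,"z":0,"wx":0,"wy":0,"wz":0},
  ],
)

```text
t: 43.48
eef_pos: [0.525, -0.2161, 0.0974]
tool_rot: [0.0, 0.616, 0.788, 0.0]
contact_force: [-4.4, 0.8, 17.1]
finger_gap: 0.0256
finger_force: 20.0
```

Emit:
arm_command(
  moves=[
    {"x":0,"y":0,"z":0,"wx":0,"wy":0,"wz":0},
    {"x":0,"y":0,"z":0,"wx":0,"wy":0,"wz":0},
    {"x":0,"y":0,"z":0,"wx":0,"wy":0,"wz":0},
    {"x":0,"y":0,"z":0,"wx":0,"wy":0,"wz":0},
    {"x":0,"y":0,"z":0,"wx":0,"wy":0,"wz":0},
    {"x":0,"y":0,"z":0,"wx":0,"wy":0,"wz":0},
    {"x":0,"y":0,"z":-0.2,"wx":0,"wy":0,"wz":0},
    {"x":0,"y":0,"z":-0.3,"wx":0,"wy":0,"wz":0},
  ],
  grip=0,
)

```text
t: 44.48
eef_pos: [0.5243, -0.2158, 0.1271]
tool_rot: [-0.0, 0.616, 0.788, -0.0]
contact_force: [-0.1, -0.0, 1.2]
finger_gap: 0.0909
finger_force: 0.0
```

Emit:
arm_command(
  moves=[
    {"x":0,"y":0,"z":-0.4,"wx":0,"wy":0,"wz":0},
    {"x":0,"y":0,"z":-0.5,"wx":0,"wy":0,"wz":0},
    {"x":0,"y":0,"z":-0.5,"wx":0,"wy":0,"wz":0},
    {"x":0.5,"y":0,"z":0,"wx":0,"wy":0,"wz":0},
    {"x":0.7,"y":0,"z":0,"wx":0,"wy":0,"wz":0},
    {"x":0.7,"y":0,"z":0,"wx":0,"wy":0,"wz":0},
    {"x":0.7,"y":0,"z":0,"wx":0,"wy":0,"wz":0},
    {"x":0.7,"y":0,"z":0,"wx":0,"wy":0,"wz":0},
  ],
)

```text
t: 45.48
eef_pos: [0.4766, -0.0225, 0.2117]
tool_rot: [0.001, 0.616, 0.787, 0.0]
contact_force: [-0.2, 0.8, 0.3]
finger_gap: 0.0914
finger_force: 0.0
```

Emit:
arm_command(
  moves=[
    {"x":0.7,"y":0.1,"z":0,"wx":0,"wy":0,"wz":0},
    {"x":0.7,"y":0.1,"z":0,"wx":0,"wy":0,"wz":0},
    {"x":0.7,"y":0.1,"z":0,"wx":0,"wy":0,"wz":0},
    {"x":0.7,"y":0.1,"z":0,"wx":0,"wy":0,"wz":0},
    {"x":0.7,"y":0.1,"z":0,"wx":0,"wy":0,"wz":0},
    {"x":0.7,"y":0.1,"z":0,"wx":0,"wy":0,"wz":0},
    {"x":0.3,"y":0,"z":0,"wx":0,"wy":0,"wz":0},
    {"x":0,"y":0,"z":0,"wx":0,"wy":0,"wz":0},
  ],
)

```text
t: 46.48
eef_pos: [0.4466, 0.2475, 0.2109]
tool_rot: [0.0, 0.616, 0.788, 0.0]
contact_force: [0.0, 0.6, 0.4]
finger_gap: 0.0909
finger_force: 0.0
```

```bash
python3 -c "
from h import *
plan(.52,.3,.2,13.9,4)
d=optics.get_image('top');a=cv2.resize(d['color'][150:250,250:450],None,fx=4,fy=4,interpolation=cv2.INTER_CUBIC)
cv2.imwrite('pics/z.png',a)"
```

```text
t 46.48 tcp [0.4466 0.2475 0.2109] yaw 14.0 tilt [0.0006 0.0002] F [0.  0.6 0.4] gap 0.0909
row x4: [0.138 0.35  0.046] wz 0.006  world d [ 0.0734  0.0525 -0.0109]
```

View pics/z.png

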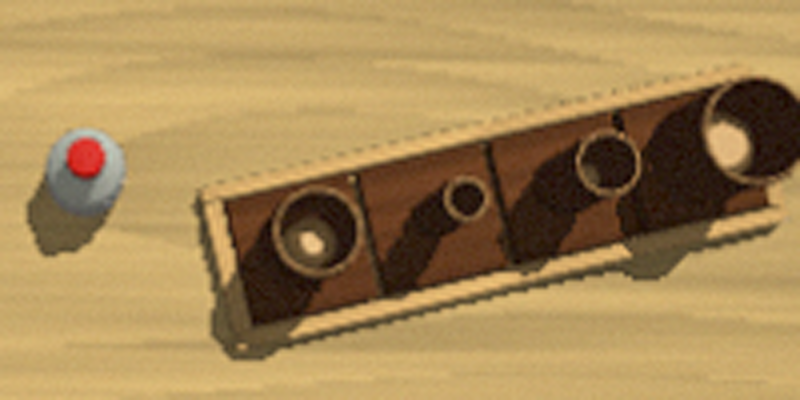

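All four sleeves stand on their pegs, with rims at (318,232), (466,199), (609,162) and (757,130). The bottle cap is unmoved at (86,158), so I'll hand in.

```bash
python3 -c "
from rig import ctrl
print(ctrl.finish_job())"
```

```text
the job is handed in; nothing more can be done
None
```

I handed the job in at about 46 s: the last picture shows all four sleeves standing on their matching pegs and the glue bottle where it was. The hand-in call did not return a verdict.

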